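Stop the blue ultrasonic bath and hold its lid open with the lever

ROBOT

A 7-joint arm with a two-finger parallel gripper is mounted at the origin on the work surface. World frame = base frame: x ahead of the robot, y to its left, z up, the work surface at z = 0. Lengths are in m, angles in rad, forces in N, time in s.
With the tool pointing down it reaches from about 0.4 to 0.875 m from the base axis. Payload 19.3 kg.
Tool frame: the origin (TCP) lies at the very end of the fingers, on their centre line; the grasp point (between the pads) lies 19 mm behind it; z points along the fingers, y is the direction in which the jaws open and shut (so a half turn about z gives the same grasp; the last joint's range is limited). The gripper opens to 85 mm and grips with 20 to 120 N. Pads are 22 mm wide; open, the fingers measure 114 mm over their backs; the gripper's body (76 mm by 85 mm) begins 54 mm behind the grasp point. The pads swing forward as they close: fully open they stand 13 mm farther back than shut.
Start: joints at [-0.07, 0.521, -0.036, 1.599, 0.021, 1.021, -0.113], TCP at [0.625, -0, 0.191] pointing down, gripper open.
Joint ranges: [-2.91, 2.91], [-0.3, 2.13], [-1.5, 1.42], [0.17, 2.43], [-1.26, 4.41], [0.16, 1.93], [-2.52, 2.52]. Speed limits (rad/s): [1.89, 1.89, 2.39, 2.39, 3.01, 3.01, 3.01].

INTERFACE

Orientations are given as [roll, pitch, yaw] about the fixed x, y, z axes, in that order (R = Rz(yaw) Ry(pitch) Rx(roll)).
In Python, from workcell import bot gives the robot as it stands.
- The arm moves only by the tool carry_out, never from a script. Its argument "targets" is a list of rows, each a list of 7 numbers: the shift along the tool's x, y, z in mm, then the turn, a rotation vector about the tool's x, y, z in units of 6 degrees (1.0 is 6 degrees), then the closure in counts, from 0 (fully open) to 255 (shut). A call has 1 to 5 rows; each row shifts and turns the commanded pose from where the row before left it, along the tool's axes as they then stand; what a row does not reach is not made up. A row lasts 1/12 s, in which the tool goes at most 41.7 mm and 7.16 degrees, less where a joint would pass 70% of its speed; a pose out of reach is approached as far as the arm can. A call is refused whole if a number of a shift passes 41.7 or a number of a turn 1, either way. A call with a gripper value outside its range is refused whole. The fingers move at their own pace and stop on an object; "force" is the grip in N (left out, the last holds). Time passes only in rows, so rows that do not move let the fingers close. It gives the time, the measured TCP pose, the force and the opening at its end, in the units of the state.
- bot.observe(): the state, without advancing time (a new reading comes with each control period).
- bot.grab_frame(name): name is "scene" or "side" or "wrist"; returns a dict with "color" (400x640x3 uint8, red, green, blue), "z_map" (400x640 float32, m along the optical axis (not along the pixel's ray), 0 where there is no reading), "K" (3x3 intrinsics, pixels), "cam_to_world" (4x4, takes a point from camera to world coordinates); the wrist camera has in their place "T_tool_cam" (4x4, takes a point from camera to tool coordinates, whose origin is the TCP and whose axes are the flange's). Camera axes: x right, y down, z forward; pixel columns grow to the right and rows downward; lengths in m; the calibration is good to about 2 mm. A picture is of the moment at which its call begins: read the wrist's pose just before it.
- bot.job_done(): hands the job in, once; it reports no verdict.
The state is a dict: "clock": time; "qpos": joint angles; "qd": joint speeds; "joint_efforts": joint torques, N m; "position": TCP position; "tool_rot": TCP orientation; "force": force on the tool from outside, world axes, zero at the start; "moment": the same for the moment, N m; "grip_width": finger opening in m.
Only numpy, scipy, OpenCV 4.12 (cv2) and the standard library are available. Lean on these libraries where they do the work, as an engineer would, in place of code of your own. Each camera call takes 0.05 s, during which the arm holds its last target. There are 200 camera calls.

TASK

The blue ultrasonic bath has finished its run and a colleague is waiting to take the basket out. First press its red stop button fully in and let it come out again, then with the fingertips press the black pad of its lid lever smoothly all the way down, so that the heavy lid is raised, and finish while still holding the pad down with the lid open. Do not touch or lift the lids themselves, leave the steel bath alone and leave the glassware and other loose things standing where they are.

Things in the scene. Friction and masses are not known exactly. Their poses are not given: they have to be found in the camera images.
- blue_bath: The blue-painted bench ultrasonic bath, 260 mm deep (x) x 180 wide (y) x 195 high with the lid above that; fixed to the bench. Origin under its centre on the bench. Its -x side is the front (towards the robot), its lid is hinged along the back (+x) edge, its lever runs along its -y side.
- blue_lever (a joint): The lid lever of the blue bath, rad: about 0 (0.01) = at rest, long end up; grows as the pad at the long end is pressed down; 0.65 = lower stop. It pivots about a level pin along the bath's y, at x -10, y -105, z 210 mm in the bath's frame; the pad's top centre is 251 mm from the pin.
- blue_lid_front (a point): Middle of the front edge of the heavy sound-damping lid of the blue bath (about 2.6 kg, 183 x 180 x 28 mm, black bar handle on top; hinged 185 mm behind this edge). 211 mm above the bench when closed; the lever's short end, 70 mm, lifts a lug near the hinge, so that this edge stands about 310 mm above the bench when the lever is at its lower stop. Lid and lever fall back as soon as the pad is let go.
- blue_pad (a point): The black ribbed rubber pad, 90 (x) x 100 (y) x 9 mm, at the long end of the blue bath's lever, where it is pressed. This point is the centre of its top face, z out of that face. At rest in the bath's frame the point is at x -240, y -105, z 312 mm and the pad slopes up towards the front by 0.32 rad; at the lower stop the point is at x -254, y -105, z 152 mm, sloping down by 0.33 rad. Only its own arm, a 6 mm steel bar, lies under it. Pressing needs about 4 to 10 N.
- blue_stop_top (a point): Centre of the top face of the blue bath's round red stop button, 26 mm across, on a black 42 mm collar on the flat control panel in front of the lid; pressed straight down. At rest 217 mm above the bench.
- blue_stop (a joint): Travel of the blue bath's stop button, m: 0 = out, 0.006 = fully in; a spring of 1.5 N at first to 5 N fully in pushes it out again.
- steel_bath: The bare stainless-steel bench ultrasonic bath, 260 mm deep (x) x 180 wide (y) x 195 high with the lid above that; fixed to the bench. Origin under its centre on the bench. Its -x side is the front (towards the robot), its lid is hinged along the back (+x) edge, its lever runs along its -y side.
- steel_lever (a joint): The lid lever of the steel bath, rad: about 0 (0.01) = at rest, long end up; grows as the pad at the long end is pressed down; 0.65 = lower stop. It pivots about a level pin along the bath's y, at x -10, y -105, z 210 mm in the bath's frame; the pad's top centre is 251 mm from the pin.
- steel_lid_front (a point): Middle of the front edge of the heavy sound-damping lid of the steel bath (about 2.6 kg, 183 x 180 x 28 mm, black bar handle on top; hinged 185 mm behind this edge). 211 mm above the bench when closed; the lever's short end, 70 mm, lifts a lug near the hinge, so that this edge stands about 310 mm above the bench when the lever is at its lower stop. Lid and lever fall back as soon as the pad is let go.
- steel_pad (a point): The black ribbed rubber pad, 90 (x) x 100 (y) x 9 mm, at the long end of the steel bath's lever, where it is pressed. This point is the centre of its top face, z out of that face. At rest in the bath's frame the point is at x -240, y -105, z 312 mm and the pad slopes up towards the front by 0.32 rad; at the lower stop the point is at x -254, y -105, z 152 mm, sloping down by 0.33 rad. Only its own arm, a 6 mm steel bar, lies under it. Pressing needs about 4 to 10 N.
- steel_stop_top (a point): Centre of the top face of the steel bath's round red stop button, 26 mm across, on a black 42 mm collar on the flat control panel in front of the lid; pressed straight down. At rest 217 mm above the bench.
- steel_stop (a joint): Travel of the steel bath's stop button, m: 0 = out, 0.006 = fully in; a spring of 1.5 N at first to 5 N fully in pushes it out again.
- beaker: Glass beaker, 68 mm across, 90 high, in front of the blue bath beside its lever; loose bystander, origin under its centre.
- amber_bottle: Amber glass bottle, 56 mm across, 110 high, in front of the steel bath beside its lever; loose bystander, origin under its centre.
- wash_bottle: White wash bottle, 64 mm across, 190 high; loose bystander, origin under its centre.
- flask: Glass conical flask, 82 mm across, 118 high; loose bystander, origin under its centre.
- mortar: White mortar bowl, 94 mm across, 55 high; loose bystander, origin under its centre.
- sample_jar: Small clear jar with a blue cap, 44 mm across, 55 high; loose bystander, origin under its centre.
- tube_rack: White tube rack with capped tubes, 70 x 160 x 90 mm; loose bystander, origin under its centre.

How it is judged:
On the way, in this order (a step that is already met when the one before it is completed fails the run):
1. the blue bath's stop button is pressed in (at least 4.5 of 6 mm) while its lid is still closed (value of joint blue_stop above 0.0045 m and height (world z) of blue_lid_front below 0.22 m), for 0.05 s.
2. with the stop button out again, the blue bath's lever is pressed down by its pad and the lid stands raised (value of joint blue_lever above 0.55 rad and height (world z) of blue_lid_front above 0.285 m and contact force between the fingers and blue_lever above 1.5 N and z of the grasp point in the frame of blue_pad above 0.005 m and value of joint blue_stop below 0.002 m), for 0.2 s.
At the end, for the whole second after the job is handed in: The fingers still press, from above, on the blue bath's lever pad with more than 1.5 N, its lever is down (above 0.55 of 0.65 rad) and its lid stands raised (front edge above 285 mm) and still; its stop button is out; the steel bath's lid and lever are at rest (all of step 2 and velocity of joint blue_lever between -0.1 and 0.1 rad/s and height (world z) of steel_lid_front below 0.217 m and value of joint steel_lever below 0.05 rad); the arm keeps its last pose, push and grip.
It fails at once if the robot touches either lid (more than 1 N) (contact force between any of the fingers, the arm and blue_lid above 1 N or contact force between any of the fingers, the arm and steel_lid above 1 N).
It fails at once if the steel bath's stop button, lever or lid is operated (value of joint steel_stop above 0.003 m or value of joint steel_lever above 0.08 rad or height (world z) of steel_lid_front above 0.22 m).
It fails at once if the lever is jerked or let fall (faster than 1.2 rad/s) (velocity of joint blue_lever above 1.2 rad/s or velocity of joint blue_lever below -1.2 rad/s).
It fails at once if the pad is stamped on (more than 70 N) (contact force between any of the fingers, the arm and blue_lever above 70 N).
It fails at once if a bystander is moved more than 20 mm, lifted or tipped (distance of any of beaker, amber_bottle, wash_bottle, flask, mortar, sample_jar, tube_rack from where it was at the start of the episode above 0.02 m or angle between any of beaker, amber_bottle, wash_bottle, flask, mortar, sample_jar, tube_rack's own z axis and vertical above 0.3 rad).
It also fails if it takes over 43 s, if anything falls off the work surface, if the arm or the gripper's body presses on something with over 40 N, if the wrist force passes 120 N, or if a joint passes its speed limit or range.

## Working session

There is one attempt and no reset: what is moved stays moved. The work goes in short steps, Python scripts to look and compute and a tool call to move; the robot and the scene stay as the last step left them, time stands still between calls to the robot, and variables do not carry over. Pictures are saved under pics/ and viewed, about 8 in all and at most 12, crops included, and the job is handed in when it is done.

Besides the shell and the picture viewer there is one more tool, called after "Request:" as name(argument=value, ...), one argument or row to a line, values as JSON. carry_out: Moves the arm, as the interface text tells. Its arguments: {"type":"object","properties":{"targets":{"type":"array","items":{"type":"array","items":{"type":"number"}}},"force":{"type":"number"}},"required":["targets"]}

```bash
mkdir -p pics; ls; cat > h.py <<'E'
import numpy as np, cv2
from workcell import bot
def pts(f):
    z=f["z_map"];K=f["K"];h,w=z.shape
    u,v=np.meshgrid(np.arange(w),np.arange(h))
    P=np.stack([(u-K[0,2])/K[0,0]*z,(v-K[1,2])/K[1,1]*z,z],-1)
    T=f["cam_to_world"]; return P@T[:3,:3].T+T[:3,3]
def save(n,img): cv2.imwrite("pics/"+n,img[:,:,::-1])
E
python3 - <<'E'
from h import *
s=bot.observe();print({k:np.round(v,3) for k,v in s.items()})
for n in("scene","side"):
    f=bot.grab_frame(n);save(n+"0.png",f["color"]);np.savez(n+"0.npz",**f)
    P=pts(f);c=f["color"].astype(int);print(n,np.round(f["cam_to_world"],2).tolist())
    red=((c[...,0]>130)&(c[...,1]<70)&(c[...,2]<70)).astype(np.uint8)
    k,l,st,ce=cv2.connectedComponentsWithStats(red)
    for i in range(1,k):
        if st[i,4]>8: 
            m=(l==i)&(f["z_map"]>0);print(ce[i].round(1),st[i,4],np.median(P[m],0).round(4), P[m].max(0).round(3),P[m].min(0).round(3))
E
```

```text
pics
{'clock': np.float64(0.0), 'qpos': array([-0.07 ,  0.522, -0.036,  1.6  ,  0.021,  1.021, -0.113]), 'qd': array([ 0.001,  0.001, -0.001,  0.002,  0.   ,  0.   , -0.001]), 'joint_efforts': array([-4.0000e-03, -9.2711e+01,  1.9780e+00, -3.6993e+01,  1.8000e-02,
        8.0000e-03, -0.0000e+00]), 'position': array([ 0.625, -0.   ,  0.191]), 'tool_rot': array([-3.14 ,  0.   ,  1.571]), 'force': array([-0.161,  0.359,  0.244]), 'moment': array([-0.03 , -0.028,  0.007]), 'grip_width': np.float64(0.085)}
scene [[0.74, 0.49, -0.46, 1.43], [0.67, -0.55, 0.49, -0.94], [-0.02, -0.68, -0.74, 1.61], [0.0, 0.0, 0.0, 1.0]]
[391.  162.3] 26 [0.5949 0.2682 0.2179] [0.605 0.286 0.224] [0.581 0.255 0.206]
[307.9 236.6] 39 [ 0.6068 -0.2052  0.2169] [ 0.621 -0.18   0.222] [ 0.591 -0.22   0.193]
side [[0.78, -0.42, 0.47, -0.12], [-0.63, -0.54, 0.56, -0.8], [0.02, -0.73, -0.69, 1.14], [0.0, 0.0, 0.0, 1.0]]
[282.6 150.4] 20 [0.588  0.2662 0.2179] [0.598 0.277 0.223] [0.578 0.258 0.211]
[215.1 174.9] 9 [0.36   0.4418 0.0921] [0.369 0.449 0.095] [0.353 0.435 0.087]
[213.1 185.9] 9 [0.3212 0.3859 0.0887] [0.328 0.396 0.093] [0.316 0.377 0.087]
[368.5 215.8] 33 [ 0.6013 -0.2084  0.2172] [ 0.613 -0.198  0.222] [ 0.589 -0.217  0.213]
```

View pics/scene0.png

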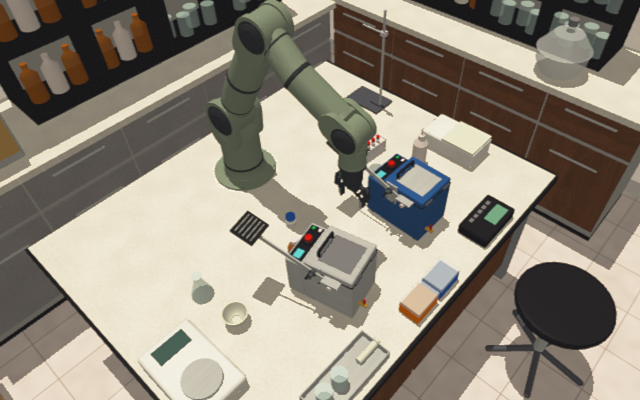

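View pics/side0.png

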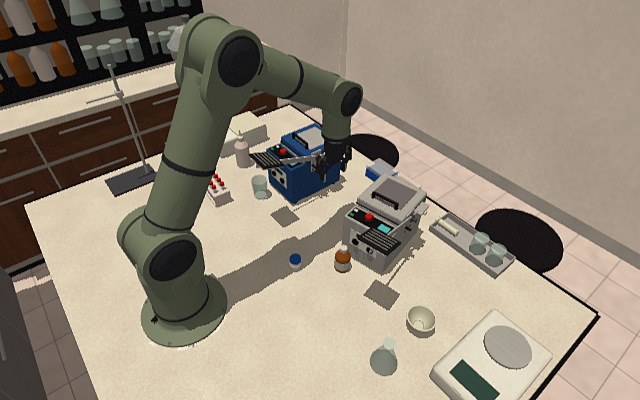

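The scene view shows the blue bath at about (408,190), with its red button at (391,162). The steel bath is at (332,262), button (308,237). In the side view the blue pad is at (270,158), with the beaker at (260,187) below and beside it.

```bash
python3 - <<'E'
from h import *
A=[];D=[]
for n in("scene","side"):
    f=dict(np.load(n+"0.npz"));P=pts(f);c=f["color"].astype(int);ok=f["z_map"]>0
    b=ok&(c[...,2]>c[...,0]*1.6)&(c[...,2]>60)&(P[...,0]>.48)&(P[...,0]<.95)&(P[...,1]>.08)&(P[...,1]<.45)&(P[...,2]>.02)&(P[...,2]<.25)
    Q=P[b];A.append(Q);print(n,len(Q),Q.min(0).round(3),Q.max(0).round(3))
    # wall lines
    m=(Q[:,2]<.17);
    r=cv2.minAreaRect(Q[:,:2].astype(np.float32)*1000);print(r)
    d=ok&(c.max(-1)<75)&(P[...,0]>.3)&(P[...,0]<.53)&(P[...,1]>.02)&(P[...,1]<.3)&(P[...,2]>.24)&(P[...,2]<.36)
    Q=P[d];
    if len(Q)>10:
        r=cv2.minAreaRect(Q[:,:2].astype(np.float32)*1000);print("pad",len(Q),np.median(Q,0).round(4),Q.min(0).round(3),Q.max(0).round(3),r)
    crop=f["color"][100:240,220:480] if n=="side" else f["color"][120:260,300:480]
    D.append(cv2.resize(crop,None,fx=3,fy=3,interpolation=cv2.INTER_CUBIC)[:,:780] )
np_=np.vstack(A);r=cv2.minAreaRect(np_[:,:2].astype(np.float32)*1000);print("all",r,cv2.boxPoints(r).round())
save("side_crop.png",D[1])
E
```

```text
scene 2868 [0.562 0.149 0.02 ] [0.824 0.348 0.249]
((693.0812377929688, 248.2577362060547), (199.4863739013672, 260.8228454589844), 89.76821899414062)
pad 18 [0.4243 0.1072 0.3143] [0.405 0.1   0.301] [0.464 0.113 0.328] ((434.5644836425781, 105.30633544921875), (11.222989082336426, 59.57879638671875), 85.92682647705078)
side 1123 [0.552 0.082 0.021] [0.944 0.349 0.232]
((753.66748046875, 231.8211669921875), (215.21913146972656, 432.0465087890625), 78.0245361328125)
pad 262 [0.4346 0.1369 0.3129] [0.398 0.102 0.261] [0.511 0.201 0.327] ((454.48583984375, 151.81854248046875), (99.00588989257812, 112.89512634277344), 89.533203125)
all ((754.6879272460938, 236.81752014160156), (226.05506896972656, 431.79656982421875), 78.11070251464844) [[520. 171.]
 [943.  82.]
 [989. 303.]
 [567. 392.]]
```

View pics/side_crop.png

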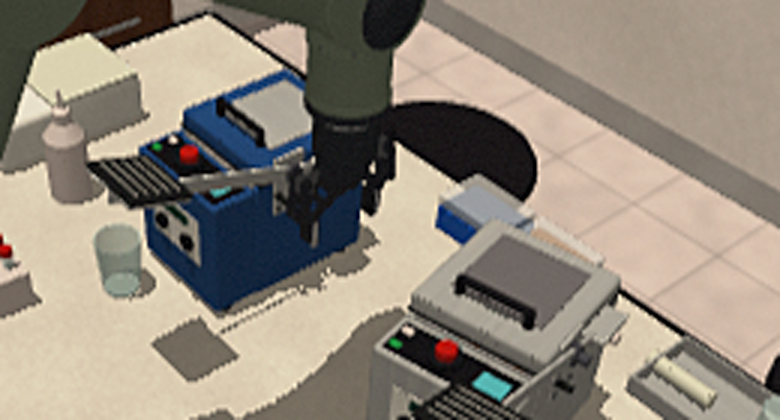

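The blue bath is about (0.693, 0.258) with yaw near 0, its pad near (0.454, 0.152, 0.312) and its button near (0.591, 0.267, 0.217). I'll rise first, then go over the button.

Request:
carry_out(
  targets=[
    [0,0,-40,0,0,0,255],
    [0,0,-40,0,0,0,255],
    [0,0,-40,0,0,0,255],
    [0,0,-40,0,0,0,255],
    [0,0,-40,0,0,0,255],
  ],
)

```text
clock: 0.52
position: [0.6244, -0.0001, 0.3933]
tool_rot: [-3.141, -0.0, 1.571]
force: [1.2, -0.6, 0.4]
grip_width: 0.0256
```

Request:
carry_out(
  targets=[
    [40,-5,0,0,0,0,255],
    [40,-5,0,0,0,0,255],
    [40,-5,0,0,0,0,255],
    [40,-5,0,0,0,0,255],
    [40,-5,0,0,0,0,255],
  ],
)

```text
clock: 0.93
position: [0.5993, 0.2017, 0.3913]
tool_rot: [-3.141, 0.0, 1.57]
force: [0.6, 0.4, 0.3]
grip_width: 0.0002
```

Request:
carry_out(
  targets=[
    [33,-5,0,0,0,0,255],
    [33,-5,0,0,0,0,255],
    [0,0,0,0,0,0,255],
    [0,0,0,0,0,0,255],
  ],
)

```text
clock: 1.27
position: [0.5892, 0.268, 0.3906]
tool_rot: [-3.14, 0.0, 1.574]
force: [0.3, -1.3, 1.0]
grip_width: -0.0
```

```bash
python3 - <<'E'
from h import *
from scipy.spatial.transform import Rotation as R
s=bot.observe();print({k:np.round(s[k],3) for k in("clock","position","tool_rot","force","grip_width")})
f=bot.grab_frame("wrist");print(np.round(f["T_tool_cam"],3).tolist());save("wrist1.png",f["color"])
T=np.eye(4);T[:3,:3]=R.from_euler("xyz",s["tool_rot"]).as_matrix();T[:3,3]=s["position"]
f["cam_to_world"]=T@f["T_tool_cam"];P=pts(f);c=f["color"].astype(int)
red=((c[...,0]>130)&(c[...,1]<70)&(c[...,2]<70)).astype(np.uint8)
k,l,st,ce=cv2.connectedComponentsWithStats(red)
for i in range(1,k):
    if st[i,4]>30:
        m=(l==i)&(f["z_map"]>0);Q=P[m];t=Q[Q[:,2]>.212];print(ce[i].round(1),st[i,4],t.mean(0).round(4),t.min(0).round(3),t.max(0).round(3))
E
```

```text
{'clock': np.float64(1.267), 'position': array([0.589, 0.268, 0.391]), 'tool_rot': array([-3.14 ,  0.   ,  1.574]), 'force': array([ 0.298, -1.263,  0.97 ]), 'grip_width': np.float64(-0.0)}
[[0.0, -0.961, -0.278, 0.071], [1.0, -0.0, 0.001, 0.0], [-0.001, -0.278, 0.961, -0.182], [0.0, 0.0, 0.0, 1.0]]<stdin>:11: RuntimeWarning: Mean of empty slice.
  ret = um.true_divide(
Traceback (most recent call last):
ValueError: zero-size array to reduction operation minimum which has no identity
```

View pics/wrist1.png

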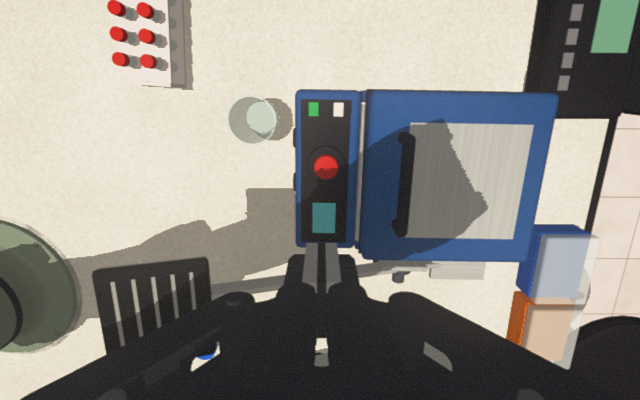

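The wrist view shows the red button at (325,167), with the lid starting at column 360. The pad is at (155,305), the beaker at (255,120), and the bath looks square to the world axes.

```bash
python3 - <<'E'
from h import *
from scipy.spatial.transform import Rotation as R
s=bot.observe()
f=bot.grab_frame("wrist")
T=np.eye(4);T[:3,:3]=R.from_euler("xyz",s["tool_rot"]).as_matrix();T[:3,3]=s["position"]
f["cam_to_world"]=T@f["T_tool_cam"];P=pts(f);c=f["color"].astype(int);ok=f["z_map"]>0
red=(c[...,0]>130)&(c[...,1]<70)&(c[...,2]<70)
red[:130]=0;red[210:]=0;red[:,:280]=0;Q=P[red&ok];t=Q[Q[:,2]>.21]
print(len(Q),np.median(Q,0).round(4),t.mean(0).round(4),t.min(0).round(3),t.max(0).round(3))
g=np.zeros(ok.shape,bool);g[240:350,90:215]=1
Q=P[g&ok&(c.max(-1)<80)&(P[...,2]>.26)&(P[...,2]<.34)&(P[...,0]<.52)];print("pad",len(Q),Q.mean(0).round(4),Q.min(0).round(3),Q.max(0).round(3))
for v,u in((255,205),(262,97),(170,420),(170,405),(170,365)):print((u,v),P[v,u].round(3))
E
```

```text
322 [0.5932 0.2728 0.2163] [0.5935 0.2729 0.2163] [0.582 0.264 0.213] [0.606 0.282 0.218]
pad 6371 [0.4437 0.1753 0.31  ] [0.405 0.109 0.291] [0.49  0.205 0.323]
(205, 255) [0.486 0.201 0.286]
(97, 262) [ 0.186  0.051 -0.001]
(420, 170) [0.69  0.266 0.225]
(405, 170) [0.668 0.272 0.253]
(365, 170) [0.635 0.265 0.218]
```

Request:
carry_out(
  targets=[
    [1,3,36,0,0,0,255],
    [0,0,40,0,0,0,255],
    [0,0,40,0,0,0,255],
    [0,0,40,0,0,0,255],
    [0,0,10,0,0,0,255],
  ],
)

```text
clock: 1.78
position: [0.5911, 0.2641, 0.2198]
tool_rot: [-3.135, 0.004, 1.569]
force: [-0.6, -1.3, -0.5]
grip_width: -0.0
```

Request:
carry_out(
  targets=[
    [0,0,3,0,0,0,255],
    [0,0,2,0,0,0,255],
    [0,0,2,0,0,0,255],
    [0,0,2,0,0,0,255],
    [0,0,0,0,0,0,255],
  ],
)

```text
clock: 2.2
position: [0.5935, 0.2672, 0.2176]
tool_rot: [3.14, -0.001, 1.571]
force: [-0.5, -0.4, 0.1]
grip_width: 0.0003
```

Request:
carry_out(
  targets=[
    [2,0,2,0,0,0,255],
    [0,0,2,0,0,0,255],
    [0,0,0,0,0,0,255],
  ],
)

```text
clock: 2.45
position: [0.5929, 0.2692, 0.2122]
tool_rot: [-3.141, 0.0, 1.571]
force: [0.6, 0.1, 0.5]
grip_width: 0.0003
```

Request:
carry_out(
  targets=[
    [0,0,2,0,0,0,255],
    [0,0,1,0,0,0,255],
    [0,0,0,0,0,0,255],
  ],
)

```text
clock: 2.7
position: [0.5929, 0.2689, 0.2091]
tool_rot: [-3.141, 0.0, 1.571]
force: [0.0, -0.8, -0.0]
grip_width: -0.0004
```

```bash
python3 - <<'E'
from h import *
for n in("side","scene"):
    f=bot.grab_frame(n);P=pts(f);c=f["color"]
    print(n,bot.observe()["force"].round(1))
    if n=="side": a=cv2.resize(c[110:210,230:350],None,fx=4,fy=4,interpolation=cv2.INTER_CUBIC)
    else: b=cv2.resize(c[110:210,330:410],None,fx=4,fy=4,interpolation=cv2.INTER_CUBIC)
save("btn.png",np.hstack([a,b]))
E
```

```text
side [-0.3 -0.2  0.4]
scene [-0.5 -0.3 -0.2]
```

View pics/btn.png

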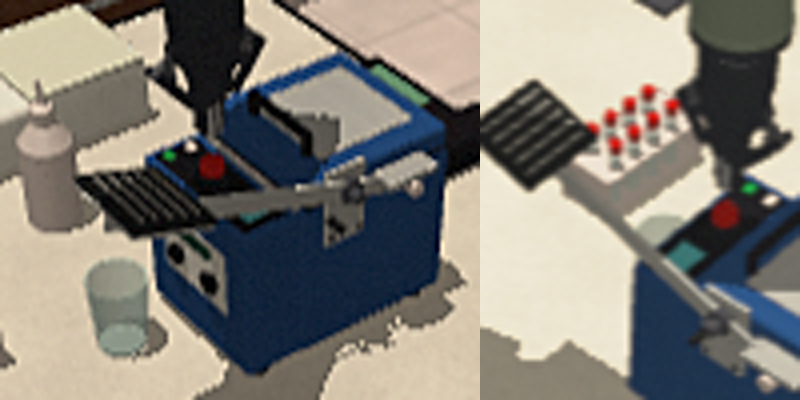

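The button is clearly visible beside the fingers in both crops, so the tip may not be over it. I'll measure the tip itself.

```bash
python3 - <<'E'
from h import *
s=bot.observe();print(s["position"].round(4),s["tool_rot"].round(3),s["qpos"].round(3))
for n in("side","scene"):
    f=bot.grab_frame(n);P=pts(f);c=f["color"].astype(int)
    W=np.linalg.inv(f["cam_to_world"])
    for X in(s["position"],[.592,.268,.217]):
        q=W[:3,:3]@X+W[:3,3];q=f["K"]@(q/q[2]);print(n,"proj",q[:2].round(1))
    red=(c[...,0]>120)&(c[...,1]<70)&(c[...,2]<70)&(P[...,0]>.5)&(P[...,1]>.2)&(P[...,2]>.19)&(f["z_map"]>0)
    print("red",np.argwhere(red).mean(0),P[red].mean(0).round(4))
    m=(P[...,0]>.5)&(P[...,0]<.64)&(P[...,1]>.18)&(P[...,1]<.36)&(P[...,2]>.222)&(P[...,2]<.27)&(f["z_map"]>0)&(c.max(-1)<110)
    Q=P[m];print("finger",len(Q),Q.min(0).round(3),Q.mean(0).round(3),np.argwhere(m).max(0))
f=bot.grab_frame("wrist");save("wrist2.png",f["color"])
E
```

```text
[0.593  0.269  0.2093] [-3.141  0.     1.571] [-0.445  0.549 -0.111  1.502  0.065  1.095 -0.569]
side proj [283.4 151.2]
side proj [283.2 149.9]
red [nan nan] [nan nan nan]
finger 81 [0.576 0.181 0.222] [0.622 0.247 0.235] [155 306]
scene proj [390.5 163.5]
scene proj [390.3 162.1]
red [158.84615385 389.30769231] [0.5888 0.2649 0.2339]
finger 34 [0.584 0.18  0.222] [0.616 0.255 0.247] [178 407]<stdin>:9: RuntimeWarning: Mean of empty slice.
  ret = um.true_divide(
```

View pics/wrist2.png

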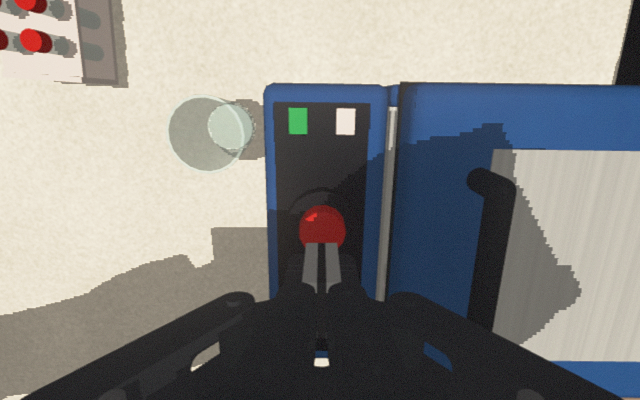

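```bash
python3 - <<'E'
from h import *
s=bot.observe()
f=bot.grab_frame("wrist");print(f["K"][0],f["K"][1]);z=f["z_map"]
print([(r,z[r,308].round(3),z[r,322].round(3),z[r,335].round(3)) for r in range(195,300,6)])
T=f["T_tool_cam"];f["cam_to_world"]=T;P=pts(f)
for r,c in((215,322),(230,322),(238,308),(250,308),(250,335),(270,308)):print((r,c),"tool",P[r,c].round(4))
E
```

```text
[349.85391087   0.         321.14610968] [  0.         349.85391087 198.5984954 ]
[(195, np.float32(0.194), np.float32(0.195), np.float32(0.194)), (201, np.float32(0.195), np.float32(0.196), np.float32(0.195)), (207, np.float32(0.196), np.float32(0.192), np.float32(0.196)), (213, np.float32(0.19), np.float32(0.186), np.float32(0.187)), (219, np.float32(0.187), np.float32(0.184), np.float32(0.186)), (225, np.float32(0.186), np.float32(0.186), np.float32(0.187)), (231, np.float32(0.187), np.float32(0.187), np.float32(0.187)), (237, np.float32(0.188), np.float32(0.189), np.float32(0.187)), (243, np.float32(0.149), np.float32(0.149), np.float32(0.148)), (249, np.float32(0.143), np.float32(0.142), np.float32(0.143)), (255, np.float32(0.138), np.float32(0.138), np.float32(0.138)), (261, np.float32(0.134), np.float32(0.132), np.float32(0.132)), (267, np.float32(0.128), np.float32(0.128), np.float32(0.127)), (273, np.float32(0.124), np.float32(0.124), np.float32(0.123)), (279, np.float32(0.119), np.float32(0.12), np.float32(0.121)), (285, np.float32(0.113), np.float32(0.117), np.float32(0.114)), (291, np.float32(0.111), np.float32(0.117), np.float32(0.111)), (297, np.float32(0.107), np.float32(0.12), np.float32(0.106))]
(215, 322) tool [ 0.0109  0.0008 -0.0066]
(230, 322) tool [ 0.0022  0.0008 -0.0061]
(238, 308) tool [-0.0022 -0.0067 -0.0065]
(250, 308) tool [ 0.0114 -0.005  -0.052 ]
(250, 335) tool [ 0.011  0.006 -0.051]
(270, 308) tool [ 0.0109 -0.0044 -0.0681]
```

The depth map puts the real fingertip end about 45 mm behind the nominal TCP: the finger face is at tool x 11 mm and ends near z −46 mm. The side and scene views agree with that. Before going lower I'll check that the gripper's wider parts clear the lid and handle.

```bash
python3 - <<'E'
from h import *
f=bot.grab_frame("wrist");f["cam_to_world"]=f["T_tool_cam"];P=pts(f)
g=f["z_map"]>0
# gripper pixels: in front of scene
m=g&(f["z_map"]<.155)&(np.abs(P[...,1])<.15)
Q=P[m]
for a in np.arange(-.12,-.03,.006):
    q=Q[(Q[:,2]>a)&(Q[:,2]<=a+.006)]
    if len(q):print(a.round(3),len(q),q.min(0).round(3),q.max(0).round(3))
h=g&(P[...,1]>.05)&(P[...,1]<.11);h[:170]=0;h[:,:460]=0;h[:,520:]=0;print("handle top tool z",np.percentile(P[h][:,2],[1,5]),P[h][:,1].min())
E
```

```text
-0.12 7942 [ 0.001 -0.058 -0.12 ] [ 0.019  0.058 -0.114]
-0.114 6989 [-0.005 -0.053 -0.114] [ 0.018  0.054 -0.108]
-0.108 4095 [-0.009 -0.048 -0.108] [ 0.018  0.048 -0.102]
-0.102 4580 [-0.009 -0.043 -0.102] [ 0.013  0.044 -0.096]
-0.096 4647 [-0.01  -0.038 -0.096] [ 0.015  0.039 -0.09 ]
-0.09 2420 [-0.012 -0.034 -0.09 ] [ 0.015  0.034 -0.084]
-0.084 617 [-0.006 -0.029 -0.084] [ 0.014  0.028 -0.078]
-0.078 899 [-0.011 -0.006 -0.078] [ 0.012  0.01  -0.072]
-0.072 492 [ 0.006 -0.013 -0.072] [ 0.012  0.014 -0.066]
-0.066 504 [ 0.006 -0.013 -0.066] [ 0.012  0.014 -0.06 ]
-0.06 475 [ 0.006 -0.013 -0.06 ] [ 0.012  0.014 -0.054]
-0.054 395 [ 0.006 -0.013 -0.054] [ 0.012  0.014 -0.048]
-0.048 1476 [-0.009 -0.012 -0.048] [ 0.036  0.081 -0.042]
-0.042 1284 [-0.003  0.07  -0.042] [ 0.038  0.083 -0.036]
-0.036 150 [ 0.02   0.071 -0.036] [ 0.038  0.079 -0.03 ]
handle top tool z [-0.04382685 -0.04319971] 0.0674093455206433
```

The real tip is at tool z ≈ −47 mm, so it sits at about world z 0.256. The knuckles clear the lid and handle. I'll descend a further 34 mm, then feel for the button.

Request:
carry_out(
  targets=[
    [0,0,15,0,0,0,255],
    [0,0,12,0,0,0,255],
    [0,0,7,0,0,0,255],
    [0,0,0,0,0,0,255],
  ],
)

```text
clock: 3.38
position: [0.5925, 0.2687, 0.1738]
tool_rot: [-3.14, 0.001, 1.571]
force: [-2.0, -1.6, 3.5]
grip_width: 0.0002
```

Request:
carry_out(
  targets=[
    [0,0,2,0,0,0,255],
    [0,0,2,0,0,0,255],
    [0,0,2,0,0,0,255],
    [0,0,0,0,0,0,255],
  ],
)

```text
clock: 3.72
position: [0.5931, 0.269, 0.171]
tool_rot: [3.141, -0.0, 1.571]
force: [-6.9, -3.0, 17.5]
grip_width: 0.0
```

Request:
carry_out(
  targets=[
    [0,0,2,0,0,0,255],
    [0,0,0,0,0,0,255],
  ],
)

```text
clock: 3.88
position: [0.5933, 0.2691, 0.1707]
tool_rot: [3.14, -0.001, 1.57]
force: [-14.7, -6.8, 37.1]
grip_width: -0.0003
```

Force jumped to 37 N at TCP z 0.171, which matches a hard stop with the button fully in. I'll check the wrist view before lifting.

```bash
python3 - <<'E'
from h import *
print(bot.observe()["force"].round(1),bot.observe()["position"].round(4))
f=bot.grab_frame("wrist");f["cam_to_world"]=f["T_tool_cam"];P=pts(f);c=f["color"].astype(int)
red=(c[...,0]>110)&(c[...,1]<70)&(c[...,2]<70);red[:,:250]=0;red[:,400:]=0
print(red.sum(),np.argwhere(red).min(0),np.argwhere(red).max(0),"red tool",np.median(P[red],0).round(4),P[red].min(0).round(4),P[red].max(0).round(4))
save("press.png",f["color"])
E
```

```text
[-14.7  -6.8  37.1] [0.5933 0.2691 0.1707]
359 [235 296] [253 347] red tool [ 0.0096  0.0007 -0.0389] [ 0.0035 -0.011  -0.182 ] [ 0.0706  0.0119 -0.0355]
```

View pics/press.png

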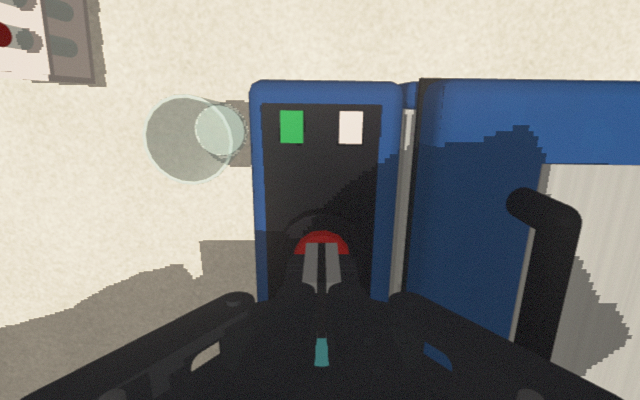

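The button is fully in: its top is at about 0.210, flush with the tip, and the fingers are centred on it. I'll lift off slowly. I'll also use the start images to check where the open fingers ended.

Request:
carry_out(
  targets=[
    [0,0,-3,0,0,0,255],
    [0,0,-6,0,0,0,255],
    [0,0,-20,0,0,0,255],
    [0,0,-40,0,0,0,255],
    [0,0,-40,0,0,0,255],
  ],
)

```text
clock: 4.35
position: [0.5924, 0.2687, 0.2771]
tool_rot: [-3.14, 0.001, 1.571]
force: [0.2, 0.7, 0.5]
grip_width: -0.0003
```

Request:
carry_out(
  targets=[
    [0,0,-40,0,0,0,255],
    [0,0,-30,0,0,0,255],
    [0,0,0,0,0,0,255],
  ],
)

```text
clock: 4.6
position: [0.5947, 0.2699, 0.3534]
tool_rot: [3.134, -0.004, 1.571]
force: [0.6, 0.6, 0.2]
grip_width: 0.0
```

```bash
python3 - <<'E'
from h import *
for n in("scene","side"):
    f=dict(np.load(n+"0.npz"));P=pts(f);c=f["color"].astype(int)
    m=(f["z_map"]>0)&(c.max(-1)<90)&(abs(P[...,0]-.625)<.09)&(abs(P[...,1])<.05)&(P[...,2]>.12)
    Q=P[m];print(n,len(Q))
    for a in np.arange(.12,.34,.015):
        q=Q[(Q[:,2]>a)&(Q[:,2]<=a+.015)]
        if len(q):print(a.round(3),len(q),q.min(0).round(3),q.max(0).round(3))
s=bot.observe();print(s["position"].round(4),s["force"].round(1))
from scipy.spatial.transform import Rotation as R
f=bot.grab_frame("wrist");T=np.eye(4);T[:3,:3]=R.from_euler("xyz",s["tool_rot"]).as_matrix();T[:3,3]=s["position"]
f["cam_to_world"]=T@f["T_tool_cam"];P=pts(f);c=f["color"].astype(int)
red=(c[...,0]>110)&(c[...,1]<70)&(c[...,2]<70)&(P[...,0]>.55)&(P[...,0]<.63)&(P[...,2]>.19)&(P[...,2]<.23);t=P[red]
print("button",np.median(t,0).round(4))
m=(P[...,0]<.515)&(P[...,1]<.22)&(P[...,1]>.08)&(P[...,2]>.27)&(P[...,2]<.34)&(c.max(-1)<90)&(f["z_map"]>0);t=P[m]
print("pad",len(t),t.min(0).round(3),t.max(0).round(3),"front edge y max",np.percentile(t[:,1],99).round(4))
A=np.c_[t[:,:2]-[.453,.153],np.ones(len(t))];print("plane",np.linalg.lstsq(A,t[:,2],rcond=None)[0].round(3))
E
```

```text
scene 1399
0.24 3 [ 0.576 -0.006  0.242] [0.675 0.006 0.25 ]
0.255 26 [ 0.578 -0.01   0.256] [0.684 0.008 0.27 ]
0.27 13 [ 0.574 -0.012  0.273] [0.682 0.006 0.283]
0.285 47 [ 0.555 -0.015  0.285] [0.697 0.011 0.3  ]
0.3 69 [ 0.557 -0.019  0.3  ] [0.701 0.014 0.315]
0.315 69 [ 0.559 -0.022  0.315] [0.698 0.017 0.33 ]
0.33 98 [ 0.562 -0.024  0.33 ] [0.697 0.013 0.345]
side 1640
0.24 13 [ 0.568 -0.009  0.243] [0.668 0.014 0.253]
0.255 31 [ 0.564 -0.011  0.255] [0.671 0.013 0.269]
0.27 34 [ 0.565 -0.011  0.271] [0.679 0.011 0.284]
0.285 60 [ 0.548 -0.015  0.285] [0.694 0.013 0.3  ]
0.3 100 [ 0.547 -0.02   0.3  ] [0.695 0.014 0.315]
0.315 100 [ 0.55  -0.019  0.315] [0.693 0.016 0.33 ]
0.33 121 [ 0.55  -0.019  0.33 ] [0.692 0.013 0.345]
[0.5947 0.2699 0.3534] [0.6 0.6 0.2]
button [0.5934 0.2709 0.2162]
pad 6418 [0.405 0.122 0.287] [0.49  0.206 0.323] front edge y max 0.2047
plane [-0.319 -0.029  0.308]
```

Open and shut tips are both about 40 mm short of the reported TCP, which means a constant tool-length bias, so real tip z = TCP z + 0.040. The button is out again (0.216). The pad centre is about (0.450, 0.154), so I'm moving above it.

Request:
carry_out(
  targets=[
    [-23,-29,0,0,0,0,255],
    [-23,-29,0,0,0,0,255],
    [-23,-29,0,0,0,0,255],
    [-23,-29,0,0,0,0,255],
    [-23,-28,0,0,0,0,255],
  ],
)

```text
clock: 5.07
position: [0.4471, 0.1528, 0.3456]
tool_rot: [-3.141, 0.0, 1.571]
force: [0.5, -0.8, 1.0]
grip_width: -0.0
```

Request:
carry_out(
  targets=[
    [0,0,20,0,0,0,255],
    [0,0,20,0,0,0,255],
    [0,0,20,0,0,0,255],
    [0,0,8,0,0,0,255],
    [0,0,0,0,0,0,255],
  ],
)

```text
clock: 5.48
position: [0.4481, 0.1536, 0.2768]
tool_rot: [-3.139, 0.001, 1.571]
force: [0.9, 0.3, 0.7]
grip_width: 0.0001
```

Request:
carry_out(
  targets=[
    [0,0,4,0,0,0,255],
    [0,0,4,0,0,0,255],
    [0,0,4,0,0,0,255],
    [0,0,0,0,0,0,255],
  ],
)

```text
clock: 5.82
position: [0.4494, 0.1543, 0.2667]
tool_rot: [3.141, -0.001, 1.571]
force: [0.4, -0.2, 7.1]
grip_width: 0.0001
```

Request:
carry_out(
  targets=[
    [0,-1,4,0,0,0,255],
    [0,-1,6,0,0,0,255],
    [0,-1,6,0,0,0,255],
    [0,-1,6,0,0,0,255],
    [0,-1,6,0,0,0,255],
  ],
)

```text
clock: 6.23
position: [0.4444, 0.1544, 0.239]
tool_rot: [3.14, -0.001, 1.571]
force: [-5.5, 0.8, 9.6]
grip_width: -0.0003
```

Request:
carry_out(
  targets=[
    [0,-1,6,0,0,0,255],
    [0,-1,6,0,0,0,255],
    [0,-1,6,0,0,0,255],
    [0,-1,6,0,0,0,255],
    [0,0,6,0,0,0,255],
  ],
)

```text
clock: 6.65
position: [0.4399, 0.1545, 0.2088]
tool_rot: [3.141, -0.001, 1.571]
force: [-1.8, 0.2, 9.2]
grip_width: -0.0002
```

Request:
carry_out(
  targets=[
    [0,-1,6,0,0,0,255],
    [0,0,6,0,0,0,255],
    [0,-1,6,0,0,0,255],
    [0,0,6,0,0,0,255],
    [0,-1,6,0,0,0,255],
  ],
)

```text
clock: 7.07
position: [0.4376, 0.1544, 0.1789]
tool_rot: [3.14, -0.001, 1.571]
force: [0.6, -0.8, 10.1]
grip_width: 0.0002
```

Request:
carry_out(
  targets=[
    [0,0,6,0,0,0,255],
    [0,0,6,0,0,0,255],
    [0,0,6,0,0,0,255],
    [0,0,6,0,0,0,255],
    [0,0,6,0,0,0,255],
  ],
)

```text
clock: 7.48
position: [0.4382, 0.1545, 0.149]
tool_rot: [3.139, -0.001, 1.571]
force: [2.3, -1.1, 8.2]
grip_width: -0.0
```

Request:
carry_out(
  targets=[
    [0,0,6,0,0,0,255],
    [0,0,6,0,0,0,255],
    [0,0,6,0,0,0,255],
    [0,0,5,0,0,0,255],
    [0,0,4,0,0,0,255],
  ],
)

```text
clock: 7.9
position: [0.4382, 0.1545, 0.1218]
tool_rot: [3.139, -0.001, 1.571]
force: [2.1, -0.4, 8.0]
grip_width: 0.0002
```

Request:
carry_out(
  targets=[
    [0,0,3,0,0,0,255],
    [0,0,2,0,0,0,255],
    [0,0,0,0,0,0,255],
  ],
)

```text
clock: 8.15
position: [0.4378, 0.1544, 0.1167]
tool_rot: [3.14, -0.001, 1.571]
force: [0.4, -0.4, 3.7]
grip_width: 0.0001
```

Request:
carry_out(
  targets=[
    [0,0,2,0,0,0,255],
    [0,0,1,0,0,0,255],
    [0,0,0,0,0,0,255],
  ],
)

```text
clock: 8.4
position: [0.4383, 0.1545, 0.1148]
tool_rot: [3.139, -0.001, 1.571]
force: [-4.1, -2.0, 29.4]
grip_width: 0.0002
```

Request:
carry_out(
  targets=[
    [0,0,1,0,0,0,255],
    [0,0,0,0,0,0,255],
  ],
)

```text
clock: 8.57
position: [0.4385, 0.1546, 0.1144]
tool_rot: [3.138, -0.001, 1.57]
force: [-7.1, -3.3, 43.2]
grip_width: -0.0
```

It's at the lower stop with 43 N, so I'll ease off a little and check.

Request:
carry_out(
  targets=[
    [0,0,-1.5,0,0,0,255],
    [0,0,0,0,0,0,255],
    [0,0,0,0,0,0,255],
  ],
)

```text
clock: 8.82
position: [0.4382, 0.1545, 0.1151]
tool_rot: [3.139, -0.001, 1.571]
force: [-1.2, -1.6, 19.6]
grip_width: 0.0
```

```bash
python3 - <<'E'
from h import *
out=[]
for n in("side","scene"):
    f=bot.grab_frame(n);P=pts(f);c=f["color"].astype(int)
    m=(c[...,2]>c[...,0]*1.5)&(c[...,2]>60)&(P[...,0]>.6)&(P[...,0]<.84)&(P[...,1]>.16)&(P[...,1]<.36)&(P[...,2]>.24)&(f["z_map"]>0)
    q=P[m]; 
    if len(q):i=q[:,0]<np.percentile(q[:,0],10);print(n,"blue lid front",q[i].mean(0).round(3),"max z",q[:,2].max().round(3))
    m=(c[...,0]>110)&(c[...,1]<70)&(c[...,2]<70)&(P[...,0]>.5)&(P[...,0]<.65)&(f["z_map"]>0)
    for lo,hi in((.2,.35),(-.3,-.1)):
        q=P[m&(P[...,1]>lo)&(P[...,1]<hi)&(P[...,2]>.19)]
        if len(q):print(n,"btn",np.median(q,0).round(4))
    a=f["color"][100:250,220:420] if n=="side" else f["color"][100:250,260:460]
    out.append(cv2.resize(a,None,fx=2,fy=2,interpolation=cv2.INTER_CUBIC))
save("final.png",np.hstack(out))
s=bot.observe();print(s["clock"],s["position"].round(4),s["force"].round(1))
E
```

```text
side blue lid front [0.659 0.234 0.307] max z 0.323
side btn [0.5864 0.2675 0.2172]
side btn [ 0.6004 -0.2069  0.2168]
scene blue lid front [0.675 0.227 0.316] max z 0.334
scene btn [0.5951 0.2685 0.2153]
scene btn [ 0.6076 -0.2059  0.2163]
8.9167 [0.4382 0.1545 0.1151] [-1.5 -1.8 19.8]
```

View pics/final.png

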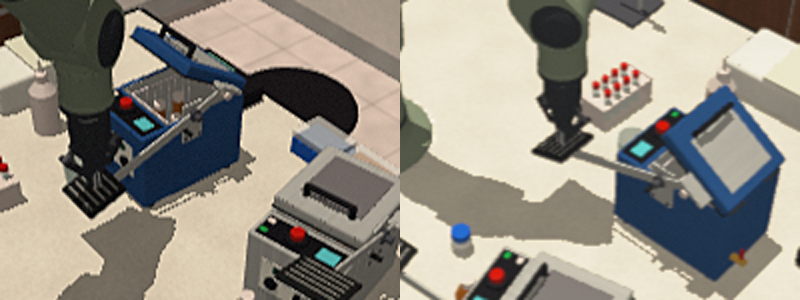

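The final views show the lid open with its front edge at about 0.31 m. The pad is down under the fingertips, the button is out, and the steel bath and loose things are undisturbed. Handing in.

```bash
python3 -c "
from workcell import bot
print(bot.job_done()); print(bot.observe()['force'].round(1))"
```

```text
the job is handed in; nothing more can be done
None
the job is handed in; nothing more can be done
```

The job is handed in, with the blue bath's lid open and the fingertips still holding its pad down. It took about 9 s of robot time. No verdict was reported.

**What I did:** I pressed the blue stop button to its hard stop (37 N) and let it come out again. I then pressed the lever pad smoothly down to its lower stop in about 2.5 s. The force peaked at 43 N at the stop, and I eased it to about 20 N to hold.

**Last checks:**
- **Lid:** the front edge was at about 0.307 m in the side view and 0.316 m in the scene view, so raised.
- **Stop button:** the top was back at 0.215 to 0.217 m, so it is out.
- **Steel bath and loose things:** the steel bath's button height was unchanged. In the last picture its lid was closed, and the loose things in view were standing in place. I did not measure the loose things individually, and the flask and mortar were outside that picture.

**What disagreed:** the real fingertips end about 40 mm short of the reported TCP. The wrist, side and scene depth all showed this, and the contacts with the button and pad confirmed it. My first press at the nominal height therefore stopped in the air above the button, and I corrected for the offset after that. If the judge places the grasp point from the reported TCP instead of the real fingers, the "above the pad" condition could read differently. I could not check that.

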